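Set the sine plate to 20 degrees on a gauge-block stack

TASK

The angle box on the sine plate is due for its 20 degree check. Pick the middle-height gauge-block stack (the one that gives 20 degrees on this plate), stand it upright on the sine plate's base where the free roll will come down, squarely and about midway across, then lower the raised plate gently until its roll rests on the stack. Leave the other stacks and the things around them where they are.

Things in the scene. Friction and masses are not known exactly. Their poses are not given: they have to be found in the camera images.
- hinge (a point): Steel sine plate: fixed base, top plate hinged at one end. Point on the hinge axis, mid-width, 35 mm above the bench; x level towards the free end, y along the hinge, z up. Base: 80 mm wide, from x = -22 to 152 mm, flat top face 9 mm below this point. On it only hinge cheeks (y = +-37 mm, to x = 12) and a thin lock arc of 52 mm radius about the hinge at y = +38 mm, with a nut out to y = +53.
- tilt (a joint): Angle of the top plate above level, rad: 0 closed, 1.5 fully up, 0.349 = 20 degrees; starts nearly upright, free end up. The hinge drags: above about 0.7 rad the plate stays where left and needs 1 to 5 N, square to it near its free end, to go down at 0.5 rad/s; lower, it sinks by its own weight at up to 0.4 rad/s until something stops it.
- roll (a point): Centre of the free roll under the top plate's free end, 18 mm diameter, 64 mm long, 125 mm from the hinge axis; moves with the plate. x points along the plate away from the hinge, z out of its upper face. A stack of height 125 mm x sin(angle) between base and roll sets the angle.
- plate_end (a point): Middle of the top plate's upper face, 122 mm from the hinge along the plate; moves with it; z out of the upper face, x along the plate. The plate is 64 mm wide, 12 mm thick, and ends 18 mm beyond this point; its upper face is 17 mm above the line from hinge axis to roll axis. This face looks to the robot when the plate is up; the base end of it carries the angle box.
- angle_box (a point): Black digital angle box, 50 x 30 x 50 mm high, held by magnets on the top plate's upper face at the hinge end (from 13 mm behind to 37 mm ahead of the hinge axis). Point at its centre. It stays there.
- seat (a point): Point on the base's top face, mid-width, straight below the middle of the roll's axis when the plate is at 20 degrees: 117.5 mm ahead of the hinge axis, 26 mm above the bench. Axes as hinge. The middle of the stack's foot belongs here.
- stack_mid_c (a point): The middle-height stack, the one to use: three steel gauge blocks wrung into one solid piece, 24 x 24 mm square and 42.75 mm high, about 0.19 kg, standing upright on the bench. This point is its centre, half-way up; x and y are square to its sides, z up.
- stack_low_c (a point): The low stack (gives 10 degrees), 24 x 24 x 21.7 mm high, standing on the bench; point at its centre. Leave it.
- stack_tall_c (a point): The tall stack (gives 30 degrees), 24 x 24 x 62.5 mm high, standing on the bench; point at its centre. Leave it. The three stacks stand in a loose row, about 110 mm apart, in any order.
- jar_c (a point): Closed stainless mill jar, 94 mm diameter, 78 mm high, standing on the bench; point at its centre. Leave it.
- scoop_grip (a point): Steel scoop with a yellow handle, 210 mm long, lying on the bench beyond the stacks; point on its handle. Leave it.

How it is judged:
At the end, for the whole second after the job is handed in: The middle stack stands upright (2 deg) on the base, centred within 9 mm along and 15 mm across of the seat point, square within 12 deg; the plate rests on it at 20 deg (+-0.7), not moving; the other stacks, jar and scoop lie within 20 mm of where they began (value of joint tilt between 0.337 and 0.361 rad and velocity of joint tilt between -0.02 and 0.02 rad/s and angle between stack_mid_c's own z axis and vertical below 0.04 rad and x of stack_mid_c in the frame of seat between -0.009 and 0.009 m and y of stack_mid_c in the frame of seat between -0.015 and 0.015 m and z of stack_mid_c in the frame of seat between 0.0195 and 0.0235 m and (angle between the x axis of stack_mid_c and the x axis of seat, either way round below 0.22 rad or angle between the x axis of stack_mid_c and the y axis of seat, either way round below 0.22 rad) and distance of each of stack_low_c, stack_tall_c, jar_c, scoop_grip from where it was at the start of the episode below 0.02 m); the robot touches nothing.
It fails at once if the plate comes down hard: faster than 1.5 rad/s (about 0.2 m/s at the roll) as it nears the stack (value of joint tilt below 0.45 rad and velocity of joint tilt below -1.5 rad/s).
It fails at once if another stack, the jar or the scoop is knocked out of place by more than 20 mm (distance of any of stack_low_c, stack_tall_c, jar_c, scoop_grip from where it was at the start of the episode above 0.02 m).
It also fails if it takes over 61 s, if anything falls off the work surface, if the arm or the gripper's body presses on something with over 40 N, if the wrist force passes 120 N, or if a joint passes its speed limit or range.

ROBOT

A 6-joint arm with a two-finger parallel gripper is mounted at the origin on the work surface. World frame = base frame: x ahead of the robot, y to its left, z up, the work surface at z = 0. Lengths are in m, angles in rad, forces in N, time in s.
With the tool pointing down it reaches from about 0.35 to 0.775 m from the base axis. Payload 5.5 kg.
Tool frame: the origin (TCP) lies between the finger pads; the fingertips stand 11 mm ahead of it and the grasp point (between the pads) lies 8 mm behind it (tips_ahead is the distance from the TCP to the fingertips, in m); z points along the fingers, y is the line along which they close (so a half turn about z gives the same grasp; the last joint's range is limited). The gripper opens to 85 mm and grips with 20 to 120 N. Pads are 22 mm wide; open, the fingers measure 114 mm over their backs; the gripper's body (76 mm by 85 mm) begins 54 mm behind the grasp point. The pads swing forward as they close: fully open they stand 13 mm farther back than shut.
Start: joints at [1.198, 0.313, 0.046, 1.304, 0, 1.431], TCP at [0.133, 0.56, 0.242] pointing down, gripper open.
Joint ranges: [-2.76, 2.76], [-0.86, 1.69], [-1.03, 1.26], [-2.2, 2.34], [-1.47, 1.5], [-3.14, 3.14]. Speed limits (rad/s): [2.57, 2.57, 3.14, 3.14, 3.14, 3.14].

INTERFACE

Orientations are given as a unit quaternion [w, x, y, z].
In Python, from workcell import * gives the robot as it stands. The module is installed in compiled form; this text tells all that it offers.
- The arm moves only by the tool jog_arm, never from a script. Its argument "moves" is a list of rows, each an object with "fingers": the closure, from 0 (fully open) to 1 (shut); "slide": the shift along the tool's x, y, z in mm, a list of three; "angular": the turn, a rotation vector about the tool's x, y, z in degrees, a list of three. A call has 1 to 10 rows; each row is the pose to reach, as a shift and turn from the pose commanded when the call began, along the tool's axes at that moment; what a row does not reach only later rows make up. A row lasts 1/12 s, in which the tool goes at most 41.7 mm and 7.16 degrees, less where a joint would pass 70% of its speed; a pose out of reach is approached as far as the arm can. A call with a gripper value outside its range is refused whole. The fingers move at their own pace and stop on an object; "squeeze" is the grip in N (left out, the last holds). Time passes only in rows, so rows that repeat a pose let the fingers close. It gives the time, the measured TCP pose, the force, the opening and the grip force at its end, in the units of the state.
- get_state(): the state, without advancing time (a new reading comes with each control period).
- read_camera(name): name is "side" or "top"; returns a dict with "color" (420x560x3 uint8, red, green, blue), "fovy" (degrees; the focal length in pixels is half the picture's height over the tangent of half this angle, whatever the lens; pixels are square), "cx", "cy" (the principal point, pixels), "D" ([k1, k2, p1, p2, k3] as OpenCV has them; the pictures are not rectified), "world_from_camera" (4x4, takes a point from camera to world coordinates). Camera axes: x right, y down, z forward; pixel columns grow to the right and rows downward; lengths in m; the calibration is good to about 2 mm. A picture is of the moment at which its call begins. There is no depth.
- hand_in(): hands the job in; it is judged then, once.
Trained networks look in a picture, given as the dict that the camera call returned (one of the last four; its "shot" number tells which), for a name from the list of things; names that differ only in an ending like _2 or _b are one class to them, and where a whole thing is asked for, a point or a joint stands for the part that bears it (a point fixed in the world has none). Each returns a list of dicts, best first, with "p" (0 to 1); they miss things now and then, are a little off and sometimes report something else, mostly with a low value. They report only what shows in the picture. A call takes as long as a camera call.
- look_for(target, picture): "point" ([column, row] in pixels, amid what is visible of it).
- tip_of(target, picture): "point" ([column, row] in pixels: a listed point, or the origin of a listed thing).
The state is a dict: "clock": time; "joint_pos": joint angles; "qvel": joint speeds; "tau": joint torques, N m; "tcp_pos": TCP position; "orientation": TCP orientation; "wrist_force": force on the tool from outside, world axes, zero at the start; "ft_torque": the same for the moment, N m; "finger_gap": finger opening in m; "grip_force": force on a finger pad.
Only numpy, scipy, OpenCV 4.12 (cv2) and the standard library are available. Lean on these libraries where they do the work, as an engineer would, in place of code of your own. Each camera call takes 0.05 s, during which the arm holds its last target. There are 200 camera calls.

## Working session

There is one attempt and no reset: what is moved stays moved. The work goes in short steps, Python scripts to look and compute and a tool call to move; the robot and the scene stay as the last step left them, time stands still between calls to the robot, and variables do not carry over. Pictures are saved under pics/ and viewed, at most 10 in all, crops included, and the job is handed in when it is done.

Besides the shell and the picture viewer there is one more tool, called after ">>>" as name(argument=value, ...), one argument or row to a line, values as JSON. jog_arm: Moves the arm, as the interface text tells. Its arguments: {"type":"object","properties":{"moves":{"type":"array","items":{"type":"object","properties":{"fingers":{"type":"number"},"slide":{"type":"array","items":{"type":"number"}},"angular":{"type":"array","items":{"type":"number"}}}}},"squeeze":{"type":"number"}},"required":["moves"]}

```bash
mkdir -p pics; cat > h.py <<'E'
from workcell import *
import numpy as np, cv2
from scipy.spatial.transform import Rotation as R
def K(p):
    h=p["color"].shape[0]; f=h/2/np.tan(np.radians(p["fovy"])/2)
    return np.array([[f,0,p["cx"]],[0,f,p["cy"]],[0,0,1.]])
def ray(p,px):
    u=cv2.undistortPoints(np.array([[px]],float),K(p),np.array(p["D"],float))[0,0]
    T=np.array(p["world_from_camera"]); return T[:3,3],T[:3,:3]@np.array([u[0],u[1],1])
def atz(p,px,z):
    o,d=ray(p,px); return o+d*(z-o[2])/d[2]
def tri(a,pa,b,pb):
    o1,d1=ray(a,pa);o2,d2=ray(b,pb)
    s=np.linalg.lstsq(np.c_[d1,-d2],o2-o1,rcond=None)[0]
    x,y=o1+s[0]*d1,o2+s[1]*d2; return (x+y)/2,np.linalg.norm(x-y)
def proj(p,X):
    T=np.linalg.inv(np.array(p["world_from_camera"]))
    return cv2.projectPoints(np.array(X,float).reshape(-1,3),cv2.Rodrigues(T[:3,:3])[0],T[:3,3],K(p),np.array(p["D"],float))[0][:,0]
def save(p,n): cv2.imwrite("pics/"+n,p["color"][:,:,::-1])
E
cat > a.py <<'E'
from h import *
s=get_state(); print({k:np.round(v,3) for k,v in s.items()})
a,b=read_camera("side"),read_camera("top")
cv2.imwrite("pics/s1.png",a["color"][:,:,::-1]);cv2.imwrite("pics/t1.png",b["color"][:,:,::-1])
for n,p in(("side",a),("top",b)): print(n,np.round(p["world_from_camera"],3).tolist(),p["fovy"])
Z=dict(hinge=.035,seat=.026,stack_mid_c=.0214,stack_low_c=.0108,stack_tall_c=.031,jar_c=.039,scoop_grip=None,roll=None,plate_end=None,angle_box=None)
for t,z in Z.items():
    A,B=tip_of(t,a),tip_of(t,b)
    print(t,[(np.round(q["point"]),round(q["p"],2)) for q in A[:3]],[(np.round(q["point"]),round(q["p"],2)) for q in B[:3]])
    if A and B: x,e=tri(a,A[0]["point"],b,B[0]["point"]); print("   tri",x.round(4),e.round(4))
    if z and B: print("   atz top",[atz(b,q["point"],z).round(4) for q in B[:3]])
    if z and A: print("   atz side",[atz(a,q["point"],z).round(4) for q in A[:3]])
E
python3 a.py
```

```text
{'clock': np.float64(0.0), 'joint_pos': array([ 1.198,  0.314,  0.045,  1.304, -0.   ,  1.431]), 'qvel': array([ 0.002,  0.001,  0.001, -0.001, -0.001,  0.001]), 'tau': array([-0.0000e+00, -4.8063e+01,  2.9853e+01,  1.9000e-02, -0.0000e+00,
       -0.0000e+00]), 'tcp_pos': array([0.132, 0.559, 0.241]), 'orientation': array([-0.   ,  0.116,  0.993, -0.001]), 'wrist_force': array([0.086, 0.177, 0.236]), 'ft_torque': array([ 0.027,  0.031, -0.018]), 'grip_force': np.float64(0.0), 'finger_gap': np.float64(0.085)}
side [[0.998, -0.04, 0.051, 0.531], [-0.064, -0.557, 0.828, -0.779], [-0.005, -0.83, -0.558, 0.638], [0.0, 0.0, 0.0, 1.0]] 53.19812460591783
top [[-0.043, -0.978, 0.204, 0.366], [-0.999, 0.041, -0.012, 0.051], [0.004, -0.204, -0.979, 1.03], [0.0, 0.0, 0.0, 1.0]] 52.75616543206366
hinge [(array([246., 223.]), 0.81), (array([230., 304.]), 0.62)] [(array([251., 254.]), 0.55)]
   tri [0.4819 0.1074 0.0395] 0.0054
   atz top [array([0.4797, 0.1073, 0.035 ])]
   atz side [array([0.4842, 0.115 , 0.035 ]), array([ 0.4547, -0.1701,  0.035 ])]
seat [(array([288., 217.]), 0.87)] [(array([2
[... 841 characters left out ...]
c [(array([294., 166.]), 0.88)] [(array([124., 189.]), 0.95)]
   tri [0.6377 0.4008 0.0525] 0.0147
   atz top [array([0.6492, 0.4069, 0.039 ])]
   atz side [array([0.6326, 0.423 , 0.039 ])]
scoop_grip [(array([359., 346.]), 0.87)] [(array([400., 164.]), 0.66), (array([365., 261.]), 0.6)]
   tri [ 0.6939 -0.2735  0.0132] 0.0035
roll [(array([251., 180.]), 0.73), (array([233., 398.]), 0.48)] [(array([244., 237.]), 0.68)]
   tri [0.5023 0.1131 0.1585] 0.0024
plate_end [(array([240., 178.]), 0.95)] [(array([242., 248.]), 0.7)]
   tri [0.4775 0.1162 0.1634] 0.0016
angle_box [(array([228., 222.]), 0.7)] [(array([252., 272.]), 0.75), (array([247., 255.]), 0.34)]
   tri [0.438  0.1037 0.0471] 0.0037
```

View pics/s1.png

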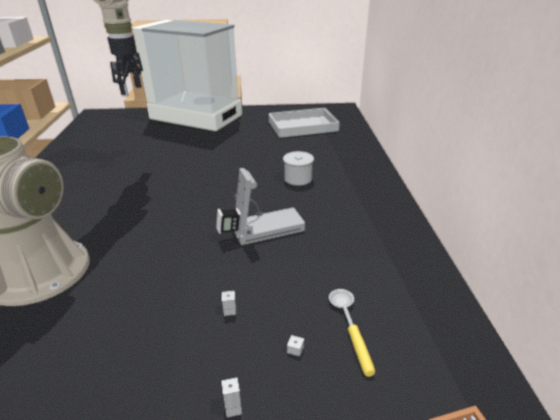

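View pics/t1.png

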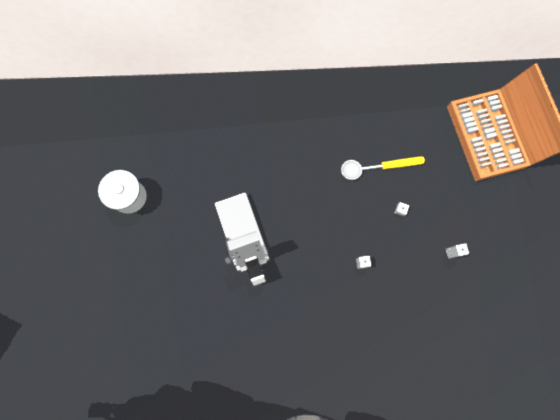

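The side view has the mid stack at (230,303), the low one at (296,345), the tall one at (232,397) and the sine plate at (265,215). The top view has the mid stack at (364,262) and the base's free end at (233,198). Next I need close crops to get orientations.

```bash
cat > b.py <<'E'
from h import *
a,b=read_camera("side"),read_camera("top")
def crop(p,x,y,w,h,s): return cv2.resize(p["color"][y:y+h,x:x+w,::-1],None,fx=s,fy=s,interpolation=cv2.INTER_CUBIC)
c=np.zeros((600,800,3),np.uint8)
c[:300,:400]=crop(a,215,160,100,75+0,4)[:300]
c[:300,400:]=crop(b,200,185,80+20,75,4) if 0 else cv2.resize(b["color"][185:290,195:335,::-1],(400,300),interpolation=cv2.INTER_CUBIC)
c[300:,:400]=crop(a,210,285,40,30,10)
c[300:,400:]=crop(b,345,247,40,30,10)
cv2.imwrite("pics/c1.png",c)
E
python3 b.py
```

```text
(no output)
```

View pics/c1.png

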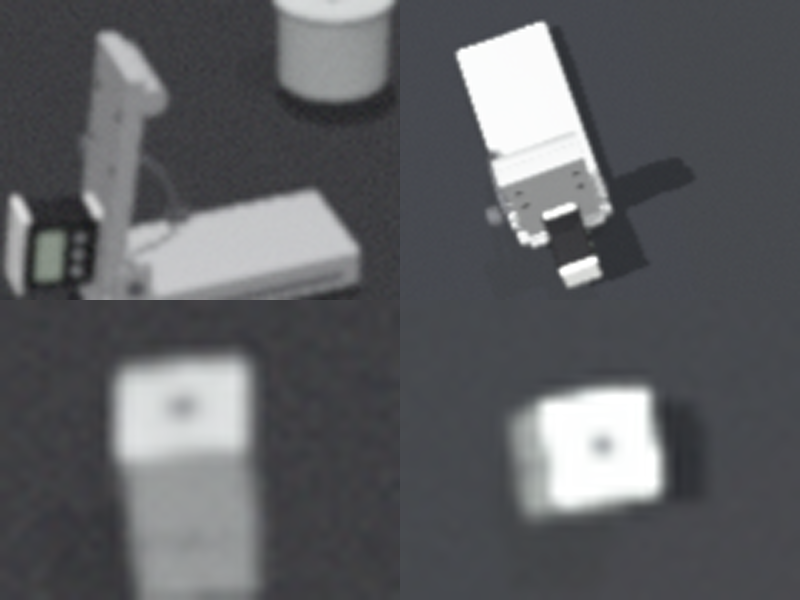

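The crops show the base's far corners, its long edges, and the mid stack's top face with a centre dot. I'll convert those to world coordinates.

```bash
cat > c.py <<'E'
from h import *
a,b=read_camera("side"),read_camera("top")
f=lambda X,o,s:[np.array(o)+(np.array(x)+.5)/s-.5 for x in X]
S=f([(313,192),(358,248),(360,262)],(215,160),4); T=f([(57,52),(146,23),(97,150),(178,128)],(195,185),2.857)
print("base side",[atz(a,q,.026).round(4) for q in S[:2]])
P=[atz(b,q,.026) for q in T]; print("base top",np.round(P,4))
for i,j in((0,1),(0,2),(1,3)): d=P[j]-P[i]; print("len",np.linalg.norm(d).round(4),"deg",np.degrees(np.arctan2(d[1],d[0])).round(1))
for e in S[:2]:
  for g in T[:2]: x,r=tri(a,e,b,g); print("tri",x.round(4),r.round(4))
A=f([(118,70),(248,60),(252,150),(118,158),(182,105)],(210,285),10)
B=f([(138,98),(250,88),(262,195),(150,205),(202,145)],(345,247),10)
for n,p,q in(("side",a,A),("top",b,B)):
    X=np.array([atz(p,u,.04275) for u in q]); d=[X[1]-X[0],X[2]-X[3],X[3]-X[0],X[2]-X[1]]
    print(n,"ctr",X[:4].mean(0).round(4),"dot",X[4].round(4),"sides",[(np.linalg.norm(v).round(4),np.degrees(np.arctan2(v[1],v[0])).round(1)) for v in d])
print("dot tri",tri(a,A[4],b,B[4]))
E
python3 c.py
```

```text
base side [array([0.6102, 0.1942, 0.026 ]), array([0.6341, 0.1235, 0.026 ])]
base top [[0.608  0.1915 0.026 ]
 [0.6304 0.1152 0.026 ]
 [0.5223 0.1591 0.026 ]
 [0.5381 0.0908 0.026 ]]
len 0.0795 deg -73.7
len 0.0916 deg -159.3
len 0.0954 deg -165.2
tri [0.6089 0.1914 0.0274] 0.0023
tri [0.6095 0.1111 0.0803] 0.0127
tri [ 0.6324  0.2001 -0.0289] 0.0217
tri [0.6312 0.115  0.0312] 0.0041
side ctr [ 0.4515 -0.1551  0.0427] dot [ 0.4511 -0.1539  0.0427] sides [(np.float64(0.0263), np.float64(2.4)), (np.float64(0.0265), np.float64(0.8)), (np.float64(0.0253), np.float64(-86.4)), (np.float64(0.026), np.float64(-86.1))]
top ctr [ 0.4501 -0.1574  0.0427] dot [ 0.4504 -0.1579  0.0427] sides [(np.float64(0.0263), np.float64(-87.3)), (np.float64(0.0261), np.float64(-87.3)), (np.float64(0.0249), np.float64(-178.3)), (np.float64(0.0249), np.float64(-178.6))]
dot tri (array([ 0.45081803, -0.15714322,  0.0457046 ]), np.float64(0.0013107734459235434))
```

```bash
cat >> h.py <<'E'
def go(x,y,z,yawdeg,s=None):
    "slide mm, angular deg from current pose to TCP x,y,z, tool down, closing line at yawdeg"
    s=s or get_state(); w,a,b,c=s["orientation"]; C=R.from_quat([a,b,c,w])
    t=np.radians(yawdeg); Y=np.array([np.cos(t),np.sin(t),0]); Z=np.array([0,0,-1.]); G=R.from_matrix(np.c_[np.cross(Y,Z),Y,Z])
    return (C.inv().apply(np.array([x,y,z])-s["tcp_pos"])*1000).round(1).tolist(),(C.inv()*G).as_rotvec(degrees=True).round(1).tolist()
E
python3 -c "
from h import *
print(go(.40,.25,.242,92.3),go(.4505,-.1565,.13,92.3))"
```

```text
([-331.5, -239.5, 0.3], [0.0, 0.0, -15.6]) ([-474.4, -623.4, 112.3], [0.0, 0.0, -15.6])
```

>>> jog_arm(
  moves=[
    {"slide": [-332,-240,0],"angular": [0,0,-15.6],"fingers": 0},
    {"slide": [-332,-240,0],"angular": [0,0,-15.6],"fingers": 0},
    {"slide": [-332,-240,0],"angular": [0,0,-15.6],"fingers": 0},
    {"slide": [-332,-240,0],"angular": [0,0,-15.6],"fingers": 0},
    {"slide": [-332,-240,0],"angular": [0,0,-15.6],"fingers": 0},
    {"slide": [-332,-240,0],"angular": [0,0,-15.6],"fingers": 0},
    {"slide": [-332,-240,0],"angular": [0,0,-15.6],"fingers": 0},
    {"slide": [-332,-240,0],"angular": [0,0,-15.6],"fingers": 0},
    {"slide": [-474,-623,70],"angular": [0,0,-15.6],"fingers": 0.0},
    {"slide": [-474,-623,70],"angular": [0,0,-15.6],"fingers": 0.0},
  ],
)

```text
clock: 2.13
tcp_pos: [0.3665, 0.2287, 0.2304]
orientation: [0.001, -0.02, 1.0, 0.0]
wrist_force: [-0.1, 0.6, 0.4]
finger_gap: 0.0857
grip_force: 0.0
```

```bash
python3 -c "
from h import *
print(go(.4505,-.1565,.13,92.3), get_state()['clock'])"
```

```text
([-68.6, -388.3, 100.3], [0.0, 0.1, -0.0]) 2.1333
```

>>> jog_arm(
  moves=[
    {"slide": [-69,-388,100],"fingers": 0},
    {"slide": [-69,-388,100],"fingers": 0},
    {"slide": [-69,-388,100],"fingers": 0},
    {"slide": [-69,-388,100],"fingers": 0},
    {"slide": [-69,-388,100],"fingers": 0},
    {"slide": [-69,-388,100],"fingers": 0},
    {"slide": [-69,-388,100],"fingers": 0},
    {"slide": [-69,-388,100],"fingers": 0},
    {"slide": [-69,-388,100],"fingers": 0},
    {"slide": [-69,-388,100],"fingers": 0},
  ],
)

```text
schema error: expected keys fingers, slide, angular
```

```bash
cat > d.py <<'E'
from h import *
a,b=read_camera("side"),read_camera("top")
print(go(.4505,-.1565,.13,92.3),go(.4505,-.1565,.02,92.3), get_state()['clock'])
A=tip_of("stack_mid_c",a);B=tip_of("stack_mid_c",b)
print([(q["point"],q["p"],atz(a,q["point"],.0214).round(4)) for q in A],[(q["point"],q["p"],atz(b,q["point"],.0214).round(4)) for q in B])
c=np.zeros((480,800,3),np.uint8)
c[:,:400]=cv2.resize(a["color"][225:321,190:270,::-1],(400,480),interpolation=cv2.INTER_CUBIC)
c[:,400:]=cv2.resize(b["color"][215:311,325:405,::-1],(400,480),interpolation=cv2.INTER_CUBIC)
cv2.imwrite("pics/d1.png",c)
E
python3 d.py
```

```text
([-72.8, -384.0, 100.1], [-0.1, -0.1, -0.5]) ([-73.0, -383.8, 210.1], [-0.1, -0.1, -0.5]) 2.2333
[([227.4, 302.2], 0.64, array([ 0.4485, -0.1523,  0.0214]))] [([362.9, 262.2], 0.55, array([ 0.4497, -0.1578,  0.0214]))]
```

View pics/d1.png

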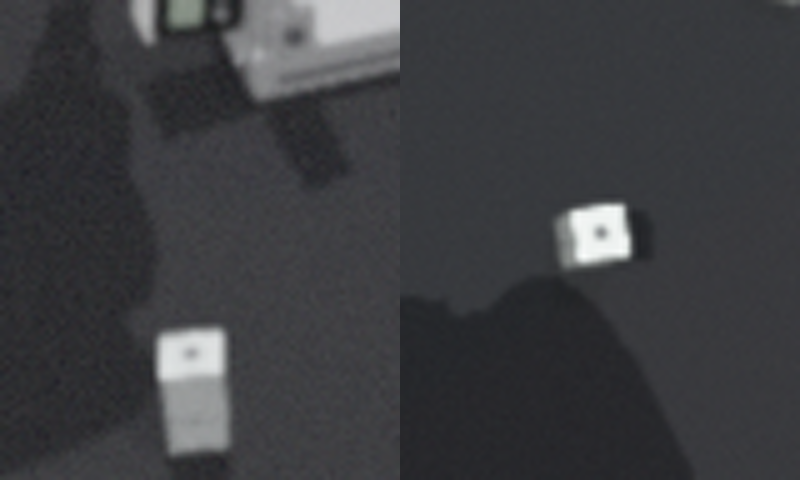

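The move was refused because each row needs an angular key. The picture shows the stack untouched, at (228,295) in the side view. Sending it again.

>>> jog_arm(
  moves=[
    {"slide": [-73,-384,90],"angular": [0,0,0],"fingers": 0},
    {"slide": [-73,-384,90],"angular": [0,0,0],"fingers": 0},
    {"slide": [-73,-384,90],"angular": [0,0,0],"fingers": 0},
    {"slide": [-73,-384,90],"angular": [0,0,0],"fingers": 0},
    {"slide": [-73,-384,90],"angular": [0,0,0],"fingers": 0},
    {"slide": [-73,-384,90],"angular": [0,0,0],"fingers": 0},
    {"slide": [-73,-384,90],"angular": [0,0,0],"fingers": 0},
    {"slide": [-73,-384,90],"angular": [0,0,0],"fingers": 0},
    {"slide": [-73,-384,90],"angular": [0,0,0],"fingers": 0},
    {"slide": [-73,-384,90],"angular": [0,0,0],"fingers": 0},
  ],
)

```text
clock: 3.17
tcp_pos: [0.4551, -0.1526, 0.1397]
orientation: [0.001, -0.02, 1.0, -0.001]
wrist_force: [0.9, -0.6, -0.3]
finger_gap: 0.0853
grip_force: 0.0
```

>>> jog_arm(
  moves=[
    {"slide": [0,0,0],"angular": [0,0,0],"fingers": 0},
    {"slide": [0,0,0],"angular": [0,0,0],"fingers": 0},
    {"slide": [0,0,0],"angular": [0,0,0],"fingers": 0},
  ],
)

```text
clock: 3.42
tcp_pos: [0.4535, -0.149, 0.1402]
orientation: [-0.0, -0.021, 1.0, 0.0]
wrist_force: [0.2, 0.9, 0.1]
finger_gap: 0.0854
grip_force: 0.0
```

```bash
python3 -c "
from h import *
print(get_state()['tcp_pos'],go(.4505,-.1565,.02,92.3))"
```

```text
[ 0.45353828 -0.1490365   0.14019496] ([3.3, -7.4, 120.2], [0.1, -0.0, 0.1])
```

>>> jog_arm(
  moves=[
    {"slide": [3,-7.5,40],"angular": [0,0,0],"fingers": 0},
    {"slide": [3,-7.5,80],"angular": [0,0,0],"fingers": 0},
    {"slide": [3,-7.5,105],"angular": [0,0,0],"fingers": 0},
    {"slide": [3,-7.5,120],"angular": [0,0,0],"fingers": 0},
    {"slide": [3,-7.5,120],"angular": [0,0,0],"fingers": 0},
    {"slide": [3,-7.5,120],"angular": [0,0,0],"fingers": 0.5},
    {"slide": [3,-7.5,120],"angular": [0,0,0],"fingers": 1},
    {"slide": [3,-7.5,120],"angular": [0,0,0],"fingers": 1},
    {"slide": [3,-7.5,120],"angular": [0,0,0],"fingers": 1},
    {"slide": [3,-7.5,120],"angular": [0,0,0],"fingers": 1},
  ],
  squeeze=40,
)

```text
clock: 4.25
tcp_pos: [0.4514, -0.1584, 0.0214]
orientation: [0.001, -0.02, 1.0, -0.0]
wrist_force: [-0.3, 1.8, 0.0]
finger_gap: 0.0257
grip_force: 0.3
```

>>> jog_arm(
  moves=[
    {"slide": [0,0,0],"angular": [0,0,0],"fingers": 1},
    {"slide": [0,0,0],"angular": [0,0,0],"fingers": 1},
    {"slide": [0,0,0],"angular": [0,0,0],"fingers": 1},
    {"slide": [0,0,0],"angular": [0,0,0],"fingers": 1},
  ],
)

```text
clock: 4.58
tcp_pos: [0.4515, -0.1583, 0.0214]
orientation: [0.001, -0.02, 1.0, -0.0]
wrist_force: [-0.9, 1.6, 7.8]
finger_gap: 0.0236
grip_force: 40.0
```

>>> jog_arm(
  moves=[
    {"slide": [0,0,-40],"angular": [0,0,0],"fingers": 1},
    {"slide": [0,0,-80],"angular": [0,0,0],"fingers": 1},
    {"slide": [0,0,-120],"angular": [0,0,0],"fingers": 1},
    {"slide": [0,0,-120],"angular": [0,0,0],"fingers": 1},
  ],
)

```text
clock: 4.92
tcp_pos: [0.4545, -0.1604, 0.1478]
orientation: [0.005, -0.02, 1.0, -0.003]
wrist_force: [1.4, -1.2, -1.8]
finger_gap: 0.0238
grip_force: 40.4
```

```bash
cat > e.py <<'E'
from h import *
s=get_state(); print(s["tcp_pos"],s["finger_gap"],s["grip_force"])
print(go(.61,0,.14,106.5),go(.589,.1428,.12,106.5))
a,b=read_camera("side"),read_camera("top")
q=(242.3,244.9); print("near bottom corner",atz(a,q,0).round(4),atz(a,q,.005).round(4))
c=np.zeros((600,800,3),np.uint8)
c[:,:400]=cv2.resize(a["color"][165:255,225:310,::-1],(400,424),interpolation=cv2.INTER_CUBIC)[:424].copy() if 0 else np.pad(cv2.resize(a["color"][165:255,225:310,::-1],(400,424),interpolation=cv2.INTER_CUBIC),((0,176),(0,0),(0,0)))
c[:,400:]=cv2.resize(b["color"][185:290,205:275,::-1],(400,600),interpolation=cv2.INTER_CUBIC)
cv2.imwrite("pics/e1.png",c)
E
python3 e.py
```

```text
[ 0.45448612 -0.16037412  0.14781285] 0.023759045686794194 40.38238763809204
([-161.6, 154.2, 8.5], [-0.4, 0.6, -14.2]) ([-146.0, 297.8, 27.5], [-0.4, 0.6, -14.2])
near bottom corner [0.4728 0.0686 0.    ] [0.4733 0.062  0.005 ]
```

View pics/e1.png

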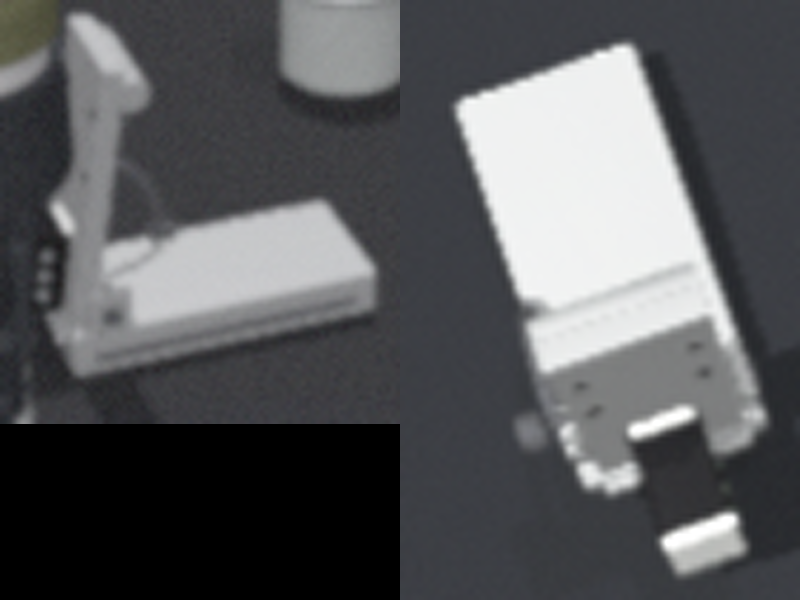

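The top view shows the base's four corners at about crop pixels (57,103), (233,45), (365,420) and (185,488). The side view shows its bottom edge from (85,378) to (375,305).

```bash
cat > f.py <<'E'
from h import *
from scipy.optimize import least_squares
a,b=read_camera("side"),read_camera("top")
f=lambda X,o,s:np.array([np.array(o)+(np.array(x)+.5)/s-.5 for x in X])
tp=f([(57,103),(233,45),(365,420),(185,488)],(205,185),5.714)
print("top z.026",np.round([atz(b,q,.026) for q in tp],4))
sp=f([(322,202),(375,268)],(225,165),4.706); sb=f([(85,378),(375,305)],(225,165),4.706)
print("side z.026",np.round([atz(a,q,.026) for q in sp],4)); print("side z0",np.round([atz(a,q,0) for q in sb],4))
def M(v,P): c,s=np.cos(v[2]),np.sin(v[2]); P=np.array(P,float); return np.c_[v[0]+c*P[:,0]-s*P[:,1],v[1]+s*P[:,0]+c*P[:,1],P[:,2]]
U=[(.152,.04,.026),(.152,-.04,.026),(-.022,-.04,.026),(-.022,.04,.026)]
for n,w in(("top",(1,0)),("top2far",(1,0)),("side",(0,1)),("both",(1,1))):
    k=2 if n=="top2far" else 4
    res=lambda v:np.r_[w[0]*(proj(b,M(v,U))-tp)[:k].ravel(),w[1]*(proj(a,M(v,U[:2]))-sp).ravel(),w[1]*(proj(a,M(v,[(-.022,-.04,0),(.152,-.04,0)]))-sb).ravel()]
    r=least_squares(res,[.48,.11,.29]); S=M(r.x,[(.1175,0,.026)])[0]
    print(n,r.x.round(4),np.degrees(r.x[2]).round(1),"seat",S.round(4),r.fun.round(1))
s=get_state();print(s["tcp_pos"],go(.61,0,.14,106.5))
E
python3 f.py
```

```text
top z.026 [[0.6087 0.1916 0.026 ]
 [0.6311 0.1162 0.026 ]
 [0.4683 0.0658 0.026 ]
 [0.4435 0.1409 0.026 ]]
side z.026 [[0.6107 0.1946 0.026 ]
 [0.6346 0.1238 0.026 ]]
side z0 [[0.4737 0.0684 0.    ]
 [0.6352 0.1251 0.    ]]
top [0.4759 0.1095 0.2999] 17.2 seat [0.5881 0.1442 0.026 ] [-0.4 -0.2 -0.  -0.7  0.5  0.7 -0.1  0.2 -0.   0.  -0.   0.  -0.   0.
 -0.   0. ]
top2far [0.4742 0.1107 0.2883] 16.5 seat [0.5868 0.1441 0.026 ] [-0.2  0.1  0.2 -0.1 -0.   0.  -0.   0.  -0.   0.  -0.   0. ]
side [0.4796 0.1121 0.3324] 19.0 seat [0.5906 0.1504 0.026 ] [-0.  -0.  -0.  -0.  -0.  -0.  -0.  -0.  -0.3 -0.9  0.7 -0.  -0.8  0.4
  0.4  0.3]
both [0.4775 0.1098 0.3129] 17.9 seat [0.5893 0.146  0.026 ] [-1.3 -0.4 -1.  -1.3  0.3 -0.2 -0.1 -0.3 -0.3  0.   0.2  1.1 -2.   0.9
 -0.   1.4]
[ 0.44958811 -0.15772013  0.13916253] ([-166.5, 151.3, -0.9], [0.1, -0.1, -14.3])
```

>>> jog_arm(
  moves=[
    {"slide": [-166,151,0],"angular": [0,0,-15],"fingers": 1},
    {"slide": [-166,151,0],"angular": [0,0,-15],"fingers": 1},
    {"slide": [-166,151,0],"angular": [0,0,-15],"fingers": 1},
    {"slide": [-166,151,0],"angular": [0,0,-15],"fingers": 1},
    {"slide": [-166,151,0],"angular": [0,0,-15],"fingers": 1},
    {"slide": [-166,151,0],"angular": [0,0,-15],"fingers": 1},
    {"slide": [-166,151,0],"angular": [0,0,-15],"fingers": 1},
    {"slide": [-166,151,0],"angular": [0,0,-15],"fingers": 1},
  ],
)

```text
clock: 5.78
tcp_pos: [0.6091, 0.0003, 0.1372]
orientation: [-0.003, -0.151, 0.989, 0.001]
wrist_force: [-0.5, -0.4, -2.0]
finger_gap: 0.0231
grip_force: 40.2
```

```bash
python3 -c "
from h import *
print(get_state()['tcp_pos'],go(.589,.144,.10,107.3))"
```

```text
[6.09144021e-01 3.38248244e-04 1.37204521e-01] ([-23.8, 143.1, 37.4], [0.1, -0.3, 0.1])
```

>>> jog_arm(
  moves=[
    {"slide": [-12,40,0],"angular": [0,0,0],"fingers": 1},
    {"slide": [-23,80,0],"angular": [0,0,0],"fingers": 1},
    {"slide": [-23,115,0],"angular": [0,0,0],"fingers": 1},
    {"slide": [-23,143,20],"angular": [0,0,0],"fingers": 1},
    {"slide": [-23,143,37],"angular": [0,0,0],"fingers": 1},
    {"slide": [-23,143,37],"angular": [0,0,0],"fingers": 1},
    {"slide": [-23,143,37],"angular": [0,0,0],"fingers": 1},
    {"slide": [-23,143,37],"angular": [0,0,0],"fingers": 1},
    {"slide": [-23,143,37],"angular": [0,0,0],"fingers": 1},
  ],
)

```text
clock: 6.53
tcp_pos: [0.5908, 0.1412, 0.1042]
orientation: [0.001, -0.149, 0.989, -0.0]
wrist_force: [0.9, 0.7, -1.3]
finger_gap: 0.0234
grip_force: 40.3
```

```bash
cat > g.py <<'E'
from h import *
a,b=read_camera("side"),read_camera("top")
s=get_state(); print(s['clock'],s['tcp_pos'],go(.589,.144,.0475,107.3))
c=np.zeros((600,800,3),np.uint8)
c[:,:400]=cv2.resize(a["color"][130:256,225:309,::-1],(400,600),interpolation=cv2.INTER_CUBIC)
c[:,400:]=cv2.resize(b["color"][165:291,200:284,::-1],(400,600),interpolation=cv2.INTER_CUBIC)
cv2.imwrite("pics/g1.png",c)
E
python3 g.py
```

```text
6.6333 [0.59097188 0.14156196 0.10435117] ([1.3, 2.9, 56.8], [-0.0, 0.1, -0.1])
```

View pics/g1.png

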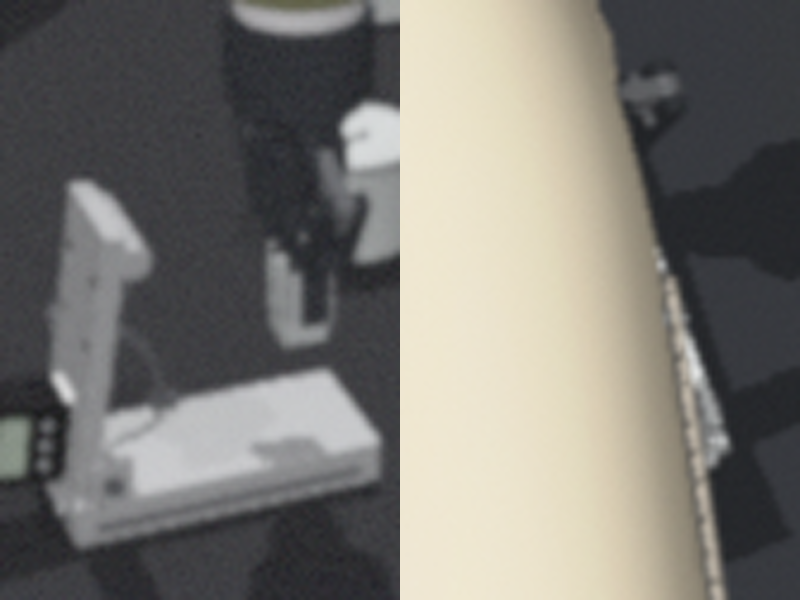

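The side view shows the stack hanging clear of the plate, over the base, at crop (300,300). I'll lower it now.

>>> jog_arm(
  moves=[
    {"slide": [1,3,25],"angular": [0,0,0],"fingers": 1},
    {"slide": [1,3,42],"angular": [0,0,0],"fingers": 1},
    {"slide": [1,3,50],"angular": [0,0,0],"fingers": 1},
    {"slide": [1,3,53],"angular": [0,0,0],"fingers": 1},
    {"slide": [1,3,55],"angular": [0,0,0],"fingers": 1},
    {"slide": [1,3,55],"angular": [0,0,0],"fingers": 1},
    {"slide": [1,3,55],"angular": [0,0,0],"fingers": 1},
  ],
)

```text
clock: 7.22
tcp_pos: [0.589, 0.1452, 0.0493]
orientation: [0.001, -0.15, 0.989, -0.0]
wrist_force: [0.3, -0.4, -2.0]
finger_gap: 0.0235
grip_force: 40.4
```

>>> jog_arm(
  moves=[
    {"slide": [0,0,0.5],"angular": [0,0,0],"fingers": 1},
    {"slide": [0,0,1],"angular": [0,0,0],"fingers": 1},
    {"slide": [0,0,1.5],"angular": [0,0,0],"fingers": 1},
    {"slide": [0,0,1.5],"angular": [0,0,0],"fingers": 1},
    {"slide": [0,0,1.5],"angular": [0,0,0],"fingers": 1},
  ],
)

```text
clock: 7.63
tcp_pos: [0.5886, 0.1453, 0.0475]
orientation: [0.001, -0.15, 0.989, -0.0]
wrist_force: [-1.0, -0.1, 3.2]
finger_gap: 0.0235
grip_force: 40.9
```

>>> jog_arm(
  moves=[
    {"slide": [0,0,0],"angular": [0,0,0],"fingers": 0.6},
    {"slide": [0,0,0],"angular": [0,0,0],"fingers": 0.4},
    {"slide": [0,0,0],"angular": [0,0,0],"fingers": 0.3},
    {"slide": [0,0,0],"angular": [0,0,0],"fingers": 0.3},
    {"slide": [0,0,-20],"angular": [0,0,0],"fingers": 0.3},
    {"slide": [0,0,-50],"angular": [0,0,0],"fingers": 0.3},
    {"slide": [0,0,-90],"angular": [0,0,0],"fingers": 0.3},
    {"slide": [0,0,-130],"angular": [0,0,0],"fingers": 0.3},
    {"slide": [0,0,-160],"angular": [0,0,0],"fingers": 0.3},
    {"slide": [0,0,-190],"angular": [0,0,0],"fingers": 0.5},
  ],
)

```text
clock: 8.47
tcp_pos: [0.5882, 0.1453, 0.239]
orientation: [0.001, -0.15, 0.989, -0.0]
wrist_force: [1.1, 0.4, -0.3]
finger_gap: 0.049
grip_force: 0.0
```

```bash
python3 -c "
from h import *
print(get_state()['finger_gap'],get_state()['tcp_pos'],go(.52,-.04,.235,107.3),go(.40,-.02,.235,107.3))"
```

```text
0.04896547747932329 [0.58823187 0.14528128 0.2390344 ] ([120.2, -156.7, 3.9], [-0.0, 0.1, -0.0]) ([228.8, -102.0, 3.7], [-0.0, 0.1, -0.0])
```

>>> jog_arm(
  moves=[
    {"slide": [40,0,0],"angular": [0,0,0],"fingers": 0.8},
    {"slide": [80,0,0],"angular": [0,0,0],"fingers": 1},
    {"slide": [120,0,0],"angular": [0,0,0],"fingers": 1},
    {"slide": [160,0,0],"angular": [0,0,0],"fingers": 1},
    {"slide": [180,0,0],"angular": [0,0,0],"fingers": 1},
    {"slide": [180,0,0],"angular": [0,0,0],"fingers": 1},
    {"slide": [180,0,0],"angular": [0,0,0],"fingers": 1},
    {"slide": [180,0,0],"angular": [0,0,0],"fingers": 1},
  ],
)

```text
clock: 9.13
tcp_pos: [0.4172, 0.0919, 0.2372]
orientation: [0.001, -0.15, 0.989, -0.0]
wrist_force: [1.1, 0.4, 0.8]
finger_gap: -0.0002
grip_force: 0.0
```

```bash
cat > k.py <<'E'
from h import *
a,b=read_camera("side"),read_camera("top")
s=get_state(); print(s['clock'],s['tcp_pos'])
for t,z in(("stack_mid_c",.0474),("seat",.026),("roll",None),("plate_end",None)):
    A,B=tip_of(t,a),tip_of(t,b)
    print(t,[(np.round(q["point"]),round(q["p"],2)) for q in A[:2]],[(np.round(q["point"]),round(q["p"],2)) for q in B[:2]])
    if A and B: print("  tri",tri(a,A[0]["point"],b,B[0]["point"]))
    if z and B: print("  top",atz(b,B[0]["point"],z).round(4))
    if z and A: print("  side",atz(a,A[0]["point"],z).round(4))
c=np.zeros((600,800,3),np.uint8)
c[:,:400]=cv2.resize(a["color"][130:256,225:309,::-1],(400,600),interpolation=cv2.INTER_CUBIC)
c[:,400:]=cv2.resize(b["color"][165:291,200:284,::-1],(400,600),interpolation=cv2.INTER_CUBIC)
cv2.imwrite("pics/k1.png",c)
E
python3 k.py
```

```text
9.2333 [0.41746515 0.09199741 0.23677018]
stack_mid_c [(array([288., 212.]), 0.57)] []
  side [0.5924 0.1383 0.0474]
seat [(array([286., 214.]), 0.95), (array([288., 209.]), 0.45)] []
  side [0.5904 0.1648 0.026 ]
roll [(array([296., 166.]), 0.16)] []
plate_end [(array([243., 181.]), 0.79)] []
```

View pics/k1.png

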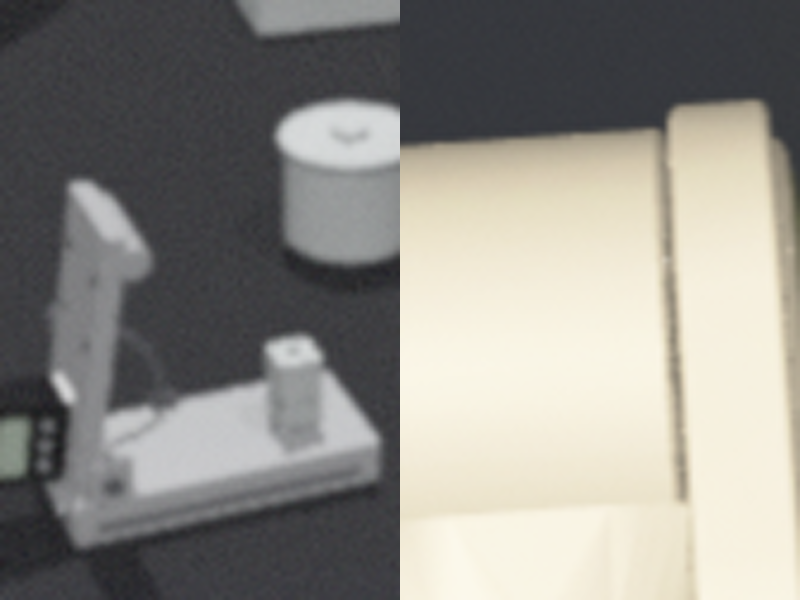

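The stack stands upright on the base, at crop (293,395). Now I'll check its position in the base frame using the same camera.

```bash
cat > l.py <<'E'
from h import *
a=read_camera("side")
f=lambda x:np.array((225,130))+(np.array(x)+.5)/4.762-.5
for nm,v in(("side",(.4796,.1121,.3324)),("both",(.4775,.1098,.3129))):
    c,s=np.cos(v[2]),np.sin(v[2])
    for n,x,z in(("far L",(330,370),.026),("far R",(380,437),.026),("dot",(294,350),.06875),("footL",(284,452),.026),("footR",(322,435),.026)):
        P=atz(a,f(x),z); d=P[:2]-v[:2]; print(nm,n,P.round(4),"base frame mm",np.round([1000*(c*d[0]+s*d[1]),1000*(-s*d[0]+c*d[1])],1))
print(get_state()["tcp_pos"],go(.4765-.025*.955,.109-.025*.297,.160,107.3))
E
python3 l.py
```

```text
side far L [0.6131 0.1956 0.026 ] base frame mm [153.5  35.4]
side far R [0.6349 0.1247 0.026 ] base frame mm [150.9 -38.8]
side dot [0.5894 0.1495 0.0687] base frame mm [116.   -0.5]
side footL [0.5815 0.1138 0.026 ] base frame mm [ 96.9 -31.6]
side footR [0.6034 0.1289 0.026 ] base frame mm [122.5 -24.5]
both far L [0.6131 0.1956 0.026 ] base frame mm [155.5  39.9]
both far R [0.6349 0.1247 0.026 ] base frame mm [154.4 -34.3]
both dot [0.5894 0.1495 0.0687] base frame mm [118.7   3.3]
both footL [0.5815 0.1138 0.026 ] base frame mm [100.2 -28.2]
both footR [0.6034 0.1289 0.026 ] base frame mm [125.6 -20.6]
[0.41631272 0.09189449 0.23660121] ([-37.6, -1.5, 76.6], [0.0, -0.0, -0.0])
```

The stack is within about 2 mm of the seat. I'll bring the closed fingers down behind the raised plate.

>>> jog_arm(
  moves=[
    {"slide": [-20,-1.5,35],"angular": [0,0,0],"fingers": 1},
    {"slide": [-37,-1.5,70],"angular": [0,0,0],"fingers": 1},
    {"slide": [-37,-1.5,75],"angular": [0,0,0],"fingers": 1},
    {"slide": [-37,-1.5,75],"angular": [0,0,0],"fingers": 1},
    {"slide": [-37,-1.5,75],"angular": [0,0,0],"fingers": 1},
    {"slide": [-37,-1.5,75],"angular": [0,0,0],"fingers": 1},
  ],
)

```text
clock: 10.18
tcp_pos: [0.4523, 0.1014, 0.1632]
orientation: [0.001, -0.15, 0.989, -0.0]
wrist_force: [-0.0, 0.2, 0.9]
finger_gap: 0.0002
grip_force: 0.0
```

>>> jog_arm(
  moves=[
    {"slide": [-4,0,0],"angular": [0,0,0],"fingers": 1},
    {"slide": [-8,0,0],"angular": [0,0,0],"fingers": 1},
    {"slide": [-12,0,0],"angular": [0,0,0],"fingers": 1},
    {"slide": [-16,0,0],"angular": [0,0,0],"fingers": 1},
    {"slide": [-20,0,0],"angular": [0,0,0],"fingers": 1},
    {"slide": [-24,0,0],"angular": [0,0,0],"fingers": 1},
    {"slide": [-28,0,0.5],"angular": [0,0,0],"fingers": 1},
  ],
)

```text
clock: 10.77
tcp_pos: [0.4786, 0.1096, 0.1615]
orientation: [-0.0, -0.15, 0.989, -0.0]
wrist_force: [-3.1, -1.8, 6.0]
finger_gap: -0.0003
grip_force: 2.6
```

```bash
cat > m.py <<'E'
from h import *
a=read_camera("side"); s=get_state(); t=s["tcp_pos"]; d=t[:2]-np.array((.4765,.109)); y=.302; c,q=np.cos(y),np.sin(y)
print(s["clock"],"tcp x',y',tip z' mm",np.round([1000*(c*d[0]+q*d[1]),1000*(c*d[1]-q*d[0]),1000*(t[2]-.011-.035)],1),s["wrist_force"].round(1))
A=tip_of("plate_end",a)+tip_of("roll",a); print([(np.round(u["point"],1),round(u["p"],2)) for u in A])
M=lambda x,z:(.4765+.0021+c*x,.109+.003+q*x,.035+z)
for th in(1.4,1.3,1.2,1.0,.8,.7,.6,.5,.35): print(th,"end,roll px",proj(a,[M(.122*np.cos(th)-.017*np.sin(th),.122*np.sin(th)+.017*np.cos(th)),M(.125*np.cos(th),.125*np.sin(th))]).round(0).tolist())
E
python3 m.py
```

```text
10.8167 tcp x',y',tip z' mm [ 3.200e+00 -1.000e-01  1.154e+02] [-1.2 -0.4  3. ]
[(array([246.1, 179.9]), 0.83), (array([254.7, 180.6]), 0.9)]
1.4 end,roll px [[243.0, 181.0], [250.0, 180.0]]
1.3 end,roll px [[248.0, 180.0], [254.0, 180.0]]
1.2 end,roll px [[252.0, 180.0], [259.0, 180.0]]
1.0 end,roll px [[262.0, 181.0], [268.0, 183.0]]
0.8 end,roll px [[270.0, 184.0], [275.0, 187.0]]
0.7 end,roll px [[274.0, 186.0], [279.0, 189.0]]
0.6 end,roll px [[277.0, 189.0], [282.0, 192.0]]
0.5 end,roll px [[280.0, 192.0], [284.0, 195.0]]
0.35 end,roll px [[284.0, 196.0], [287.0, 201.0]]
```

>>> jog_arm(
  moves=[
    {"slide": [-3.8,0,0.6],"angular": [0,0,0],"fingers": 1},
    {"slide": [-7.6,0,1.3],"angular": [0,0,0],"fingers": 1},
    {"slide": [-11.4,0,2.1],"angular": [0,0,0],"fingers": 1},
    {"slide": [-15.2,0,3.1],"angular": [0,0,0],"fingers": 1},
    {"slide": [-19,0,4.1],"angular": [0,0,0],"fingers": 1},
    {"slide": [-22.6,0,5.2],"angular": [0,0,0],"fingers": 1},
    {"slide": [-26.2,0,6.5],"angular": [0,0,0],"fingers": 1},
    {"slide": [-29.8,0,7.9],"angular": [0,0,0],"fingers": 1},
    {"slide": [-33.4,0,9.4],"angular": [0,0,0],"fingers": 1},
  ],
)

```text
clock: 11.67
tcp_pos: [0.5113, 0.1199, 0.1518]
orientation: [0.0, -0.15, 0.989, 0.0]
wrist_force: [-1.2, -0.2, 4.7]
finger_gap: 0.0003
grip_force: 1.7
```

```bash
python3 m.py | head -2
```

```text
11.7167 tcp x',y',tip z' mm [ 3.700e+01 -1.000e-01  1.054e+02] [1.  0.1 0.7]
[(array([260.4, 181.8]), 0.77), (array([270.6, 182.8]), 0.69)]
```

>>> jog_arm(
  moves=[
    {"slide": [-3.5,0,1.7],"angular": [0,0,0],"fingers": 1},
    {"slide": [-7,0,3.5],"angular": [0,0,0],"fingers": 1},
    {"slide": [-10.4,0,5.3],"angular": [0,0,0],"fingers": 1},
    {"slide": [-13.7,0,7.4],"angular": [0,0,0],"fingers": 1},
    {"slide": [-17,0,9.5],"angular": [0,0,0],"fingers": 1},
    {"slide": [-20.1,0,11.7],"angular": [0,0,0],"fingers": 1},
    {"slide": [-23.1,0,14],"angular": [0,0,0],"fingers": 1},
    {"slide": [-26.2,0,16.5],"angular": [0,0,0],"fingers": 1},
    {"slide": [-29.2,0,18.9],"angular": [0,0,0],"fingers": 1},
  ],
)

```text
clock: 12.57
tcp_pos: [0.5392, 0.1285, 0.1328]
orientation: [0.0, -0.15, 0.989, 0.0]
wrist_force: [0.3, 0.9, 2.9]
finger_gap: 0.0001
grip_force: 1.0
```

```bash
python3 m.py | head -2
```

```text
12.6167 tcp x',y',tip z' mm [65.9 -0.1 86.3] [ 1.2 -0.  -0.4]
[(array([272.1, 185.2]), 0.78), (array([286.2, 217.5]), 0.69), (array([278.4, 189.6]), 0.73)]
```

Tilt is about 0.7. I'll push on to about 0.58 at the same gentle pace, then lift away.

>>> jog_arm(
  moves=[
    {"slide": [-2.8,0,2.7],"angular": [0,0,0],"fingers": 1},
    {"slide": [-5.6,0,5.4],"angular": [0,0,0],"fingers": 1},
    {"slide": [-8.3,0,8.2],"angular": [0,0,0],"fingers": 1},
    {"slide": [-10,0,10],"angular": [0,0,0],"fingers": 1},
    {"slide": [-10,0,10],"angular": [0,0,0],"fingers": 1},
    {"slide": [-10,0,-10],"angular": [0,0,0],"fingers": 1},
    {"slide": [-10,0,-40],"angular": [0,0,0],"fingers": 1},
    {"slide": [-10,0,-80],"angular": [0,0,0],"fingers": 1},
    {"slide": [10,0,-110],"angular": [0,0,0],"fingers": 1},
    {"slide": [50,0,-110],"angular": [0,0,0],"fingers": 1},
  ],
)

```text
clock: 13.55
tcp_pos: [0.4971, 0.1139, 0.2492]
orientation: [0.007, -0.15, 0.989, -0.0]
wrist_force: [1.1, -0.2, 0.8]
finger_gap: -0.0
grip_force: 0.0
```

>>> jog_arm(
  moves=[
    {"slide": [40,0,0],"angular": [0,0,0],"fingers": 1},
    {"slide": [80,0,0],"angular": [0,0,0],"fingers": 1},
    {"slide": [100,-40,0],"angular": [0,0,0],"fingers": 1},
    {"slide": [100,-80,0],"angular": [0,0,0],"fingers": 1},
    {"slide": [100,-120,0],"angular": [0,0,0],"fingers": 1},
    {"slide": [100,-160,0],"angular": [0,0,0],"fingers": 1},
    {"slide": [100,-200,0],"angular": [0,0,0],"fingers": 1},
    {"slide": [100,-200,0],"angular": [0,0,0],"fingers": 1},
    {"slide": [100,-200,0],"angular": [0,0,0],"fingers": 1},
    {"slide": [100,-200,0],"angular": [0,0,0],"fingers": 1},
  ],
)

```text
clock: 14.38
tcp_pos: [0.4542, -0.1072, 0.2426]
orientation: [-0.0, -0.15, 0.989, 0.0]
wrist_force: [-1.1, -0.8, -0.9]
finger_gap: 0.0002
grip_force: 0.0
```

```bash
python3 m.py; sed -i 's/k1.png/k2.png/' k.py; python3 k.py
```

```text
14.4333 tcp x',y',tip z' mm [ -85.5 -199.1  196.7] [0.5 0.8 0.1]
[(array([283.6, 200.1]), 0.91)]
1.4 end,roll px [[243.0, 181.0], [250.0, 180.0]]
1.3 end,roll px [[248.0, 180.0], [254.0, 180.0]]
1.2 end,roll px [[252.0, 180.0], [259.0, 180.0]]
1.0 end,roll px [[262.0, 181.0], [268.0, 183.0]]
0.8 end,roll px [[270.0, 184.0], [275.0, 187.0]]
0.7 end,roll px [[274.0, 186.0], [279.0, 189.0]]
0.6 end,roll px [[277.0, 189.0], [282.0, 192.0]]
0.5 end,roll px [[280.0, 192.0], [284.0, 195.0]]
0.35 end,roll px [[284.0, 196.0], [287.0, 201.0]]
14.6333 [ 0.45441608 -0.10603848  0.24306435]
stack_mid_c [(array([285., 210.]), 0.4)] []
  side [0.5866 0.1499 0.0474]
seat [(array([287., 216.]), 0.9)] [(array([235., 210.]), 0.96), (array([123., 185.]), 0.45)]
  tri (array([0.58867651, 0.14161841, 0.03349538]), np.float64(0.002202102246739218))
  top [0.5892 0.1422 0.026 ]
  side [0.5905 0.1535 0.026 ]
roll [(array([286., 202.]), 0.56)] [(array([231., 203.]), 0.57)]
  tri (array([0.59065261, 0.1465173 , 0.07660558]), np.float64(0.007400982571089703))
plate_end [(array([282., 194.]), 0.66)] [(array([229., 207.]), 0.58)]
  tri (array([0.5790889 , 0.14986768, 0.09613058]), np.float64(0.0008480017062536571))
```

View pics/k2.png

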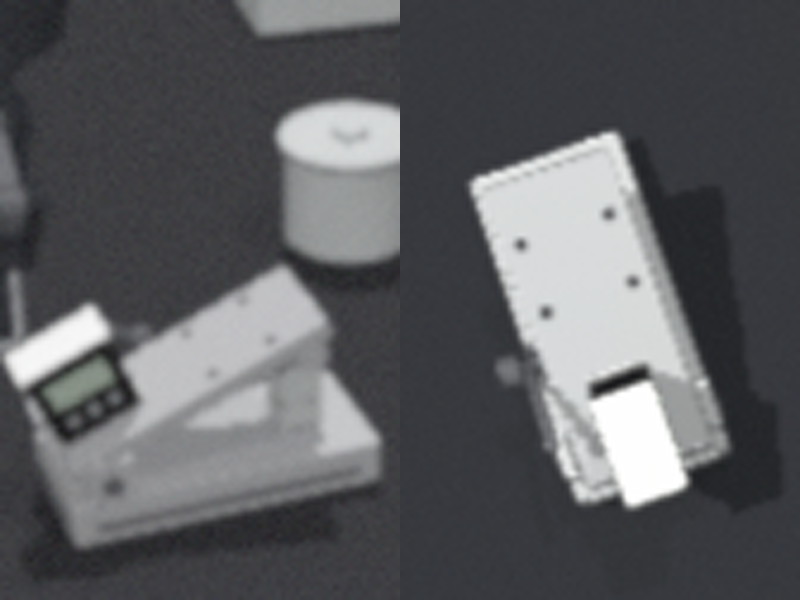

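The plate rests with its roll on the upright stack. The roll measures z ≈ 0.077 m, and 20° should give 0.078 m. I'll let it settle for a moment, compare once more, then hand in.

>>> jog_arm(
  moves=[
    {"slide": [0,0,-30],"angular": [0,0,0],"fingers": 1},
    {"slide": [0,0,-30],"angular": [0,0,0],"fingers": 1},
    {"slide": [0,0,-30],"angular": [0,0,0],"fingers": 1},
    {"slide": [0,0,-30],"angular": [0,0,0],"fingers": 1},
    {"slide": [0,0,-30],"angular": [0,0,0],"fingers": 1},
    {"slide": [0,0,-30],"angular": [0,0,0],"fingers": 1},
    {"slide": [0,0,-30],"angular": [0,0,0],"fingers": 1},
    {"slide": [0,0,-30],"angular": [0,0,0],"fingers": 1},
    {"slide": [0,0,-30],"angular": [0,0,0],"fingers": 1},
    {"slide": [0,0,-30],"angular": [0,0,0],"fingers": 1},
  ],
)

```text
clock: 15.87
tcp_pos: [0.4546, -0.1072, 0.2728]
orientation: [-0.0, -0.15, 0.989, 0.0]
wrist_force: [0.7, 0.4, 0.8]
finger_gap: 0.0002
grip_force: 0.0
```

```bash
python3 - <<'E'
from h import *
a=read_camera("side")
old=cv2.imread("pics/k2.png")[:,:400]; new=cv2.resize(a["color"][130:256,225:309,::-1],(400,600),interpolation=cv2.INTER_CUBIC)
d=cv2.absdiff(old,new)[250:,60:]; print("max/mean diff",d.max(),d.mean())
if d.mean()<8: print(hand_in())
E
```

```text
max/mean diff 99 5.2715322128851545
the job is handed in; nothing more can be done
None
```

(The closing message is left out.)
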